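# Vent the purge box and hold its sprung hatch just below balance

## Task

The spring hatch of the purge box is to be checked: first, with the hatch still shut, turn the lever of the vent valve on the box's right to half open (45 degrees, pointing at the middle ridge) and leave it there. Then, using its pull bar, raise the hatch gently past its balance point (about 50 degrees) to a little over 60 degrees, ease it back down to about 40 degrees, just below balance where it would fall shut by itself, and finish while still holding it there, at rest. Keep the hatch in hand so that it neither flies up to its stop nor slams, and leave the loose things round the box where they are.

Things in the scene. Friction and masses are not known exactly. Their poses are not given: they have to be found in the camera images.
- purge_box: Fixed purge box, grey sheet-metal tub 170 x 220 x 100 mm (its x, y, z), wall 4 mm, with a hatch on top. Origin: centre of its underside, on the table. x points from its front (robot side) to its back, y to its left, z up. A vent pipe with a ball valve stands out of its right (-y) side; a pipe off-cut stands inside.
- hatch_hinge (a point): Middle of the hatch's hinge line, 94 mm behind the box centre and 104 mm above the table; the hinge line runs along the box's y. A torsion spring sits on the hinge pin.
- pull_bar (a point): The hatch's steel pull bar: round, 12 mm thick, free straight length 98 mm along the box's y, fixed in the plane of the hatch 225 mm from the hinge line, with a 36 mm free gap between bar and front edge of the hatch. The point is the middle of the bar. With the hatch shut it is 131 mm in front of the box centre, 104 mm above the table; at hatch angle a it is 225 mm * cos(a) in front of the hinge line and 225 mm * sin(a) above it.
- hatch: The hatch with its bar: bare aluminium frame with a clear window, 226 mm wide, 8 mm thick, about 0.9 kg. Origin on the hinge line, z square to its face; its -x points from hinge to pull bar.
- hatch_angle (a joint): Opening angle of the hatch in rad; the front edge swings up and back. 0 = shut and level, stop at 1.5. A spring counterbalances it: below the balance point at 0.87 rad (50 deg) it falls shut, above it the spring carries it open; 1 to 2 N at the bar move it anywhere.
- vent_lever (a joint): Angle of the vent lever in rad: 0 = shut, lever across the pipe and pointing to the box's front (-x); grows counterclockwise seen from above; pi/2 = open, lever in line with the pipe and pointing to the box's right (-y). At pi/4 it points diagonally at the middle one of three small ridges on the round plate under it. It stays where it is left; about 2 N at the grip turn it.
- vent_axis (a point): Point on the valve's vertical turning axis at lever height: 40 mm before and 190 mm right of the box centre, 97 mm above the table.
- lever_grip (a point): Middle of the lever's black rubber grip (62 mm long, 16 mm wide, 10 mm high), 75 mm from the turning axis, 97 mm above the table; the lever ends 102 mm from the axis.
- cup_1: Bystander: alumina gas cup, 17 x 17 x 48 mm, standing upright behind the vent pipe. Origin: centre of its underside.
- cup_2: Bystander: alumina gas cup, 15 x 15 x 40 mm, standing upright on the left of the box. Origin: centre of its underside.
- nut_1: Bystander: steel hex nut, 23 x 27 x 12 mm, lying before the box on the left. Origin: centre of its underside.
- tape_roll: Bystander: roll of masking tape, 90 mm across, 24 mm high, lying flat to the left of the box. Origin: centre of its underside.

How it is judged (in metres and radians):
On the way, in this order (a step that is already met when the one before it is completed fails the run):
1. with the hatch shut, the vent lever is at half open (45 degrees, within 7) (value of joint vent_lever between 0.663 and 0.907 rad and value of joint hatch_angle below 0.08 rad), for 0.5 s.
2. the hatch is raised past its balance point, to 57 degrees or more (value of joint hatch_angle above 1 rad and contact force between the fingers and hatch above 0.1 N), for 0.1 s.
At the end, for the whole second after the job is handed in: The hatch is held at rest in the robot's fingers at 34 to 46 degrees (0.59 to 0.81 rad), where it would fall shut if let go, and the vent lever still stands at 45 degrees within 7 (value of joint hatch_angle between 0.59 and 0.81 rad and velocity of joint hatch_angle between -0.08 and 0.08 rad/s and contact force between the fingers and hatch above 0.15 N and value of joint vent_lever between 0.663 and 0.907 rad); the arm keeps its last pose, push and grip.
It fails at once if the hatch flies up towards its stop (beyond 80 degrees) (value of joint hatch_angle above 1.4 rad).
It fails at once if the hatch swings up faster than 2.5 rad/s (velocity of joint hatch_angle above 2.5 rad/s).
It fails at once if the hatch drops faster than 2 rad/s (velocity of joint hatch_angle below -2 rad/s).
It fails at once if a gas cup is knocked over or displaced by more than 30 mm (distance of any of cup_1, cup_2 from where it was at the start of the episode above 0.03 m or angle between any of cup_1, cup_2's own z axis and vertical above 0.6 rad).
It fails at once if the nut or the tape roll is displaced by more than 30 mm (distance of any of nut_1, tape_roll from where it was at the start of the episode above 0.03 m).
It also fails if it takes over 51 s, if anything falls off the work surface, if the arm or the gripper's body presses on something with over 40 N, if the wrist force passes 120 N, or if a joint passes its speed limit or range.

## Robot

A 6-joint arm with a two-finger parallel gripper is mounted at the origin on a cart in front of the work surface, level with it; the furniture and walls round the work are solid. World frame = base frame: x ahead of the robot, y to its left, z up, the work surface at z = 0. Lengths are in m, angles in degrees, forces in N, time in s.
With the tool pointing down it reaches from about 0.4 to 0.825 m from the base axis. Payload 7 kg.
Tool frame: the origin (TCP) lies at the centre of the arm's flange, where the gripper is bolted on; the fingertips stand 178 mm ahead of it and the grasp point (between the pads) lies 159 mm ahead of it (tip_reach is the distance from the TCP to the fingertips, in m); z points along the fingers, y is the line along which they close (so a half turn about z gives the same grasp; the last joint's range is limited). The gripper opens to 88 mm and grips with 3 to 60 N. Pads are 19 mm wide; open, the fingers measure 130 mm over their backs; the gripper's body (78 mm by 193 mm) begins 47 mm behind the grasp point.
Start: joints at [16.507, 20.546, 0.682, 0, -70.136, -16.507], TCP at [0.675, -0, 0.405] pointing down, gripper open.
Joint ranges: [-176.03, 176.03], [-82.01, 121.73], [-58.28, 71.71], [-173.87, 95.51], [-174.79, -0.11], [-173.66, 173.66]. Speed limits (degrees/s): [136.94, 136.94, 172.46, 180, 180, 180].

## Interface

Orientations are given as [roll, pitch, yaw] about the fixed x, y, z axes, in that order (R = Rz(yaw) Ry(pitch) Rx(roll)).
In Python, from plant import * gives the robot as it stands.
- The arm moves only by the shell command python3 -m handwheel 'ROWS'. ROWS is JSON, a list of rows, each a list of 7 numbers: the opening, from -1 (shut) to 1 (fully open), then the shift along the tool's x, y, z as a fraction of full scale, then the turn, a rotation vector about the tool's x, y, z as a fraction of full scale. A call has 1 to 5 rows; each row shifts and turns the commanded pose from where the row before left it, along the tool's axes as they then stand; what a row does not reach is not made up. Full scale, the value 1, is 0.025 m for a shift and 6 degrees for a turn. A row lasts 1/8 s, in which the tool goes at most 62.5 mm and 10.7 degrees, less where a joint would pass 70% of its speed; a pose out of reach is approached as far as the arm can. A call with a number of a shift or a turn outside -1 to 1 is refused whole. A call with a gripper value outside its range is refused whole. The fingers move at their own pace and stop on an object; the grip force is fixed at half the most. Time passes only in rows, so rows that do not move let the fingers close. It gives the time, the measured TCP pose, the force, the opening and the grip force at its end, in the units of the state.
- get_obs(): the state, without advancing time (a new reading comes with each control period).
- snapshot(name): name is "scene" or "side" or "wrist"; returns a dict with "color" (384x512x3 uint8, red, green, blue), "fx", "fy", "cx", "cy" (pixels), "k1" (the pictures are not rectified: a ray, as slopes to the right and down, at radius r is drawn at 1 + k1 r^2 times it, then the intrinsics apply), "R" (3x3) and "t" (3): a world point X has camera coordinates R X + t; the wrist camera has in their place "tool_from_camera" (4x4, takes a point from camera to tool coordinates, whose origin is the TCP and whose axes are the flange's). Camera axes: x right, y down, z forward; pixel columns grow to the right and rows downward; lengths in m; the calibration is good to about 2 mm. A picture is of the moment at which its call begins: read the wrist's pose just before it. There is no depth.
- close_job(): hands the job in; it is judged then, once.
The state is a dict: "clock": time; "joint_pos": joint angles; "qvel": joint speeds; "tau": joint torques, N m; "tool_pos": TCP position; "orientation": TCP orientation; "force": force on the tool from outside, world axes, zero at the start; "moment": the same for the moment, N m; "opening": finger opening in m; "gripper_force": force on a finger pad.
Only numpy, scipy, OpenCV 4.12 (cv2) and the standard library are available. Lean on these libraries where they do the work, as an engineer would, in place of code of your own. Each camera call takes 0.05 s, during which the arm holds its last target. There are 200 camera calls.

## Working session

There is one attempt and no reset: what is moved stays moved. The work goes in short steps, Python scripts to look and compute and a shell command to move; the robot and the scene stay as the last step left them, time stands still between calls to the robot, and variables do not carry over. Pictures are saved under pics/ and viewed, at most 10 in all, crops included, and the job is handed in when it is done.

```bash
mkdir -p pics; ls
cat > h.py <<'E'
from plant import *
import numpy as np, cv2
from scipy.spatial.transform import Rotation as Ro
def save(n,f):
    s=snapshot(n); cv2.imwrite('pics/'+f,s['color'][:,:,::-1]); return s
def ray(s,u,v):
    K=np.array([[s['fx'],0,s['cx']],[0,s['fy'],s['cy']],[0,0,1.]])
    p=cv2.undistortPoints(np.array([[[u,v]]],float),K,np.array([s['k1'],0,0,0.]))[0,0]
    d=np.array([p[0],p[1],1.])
    R=np.array(s['R']);t=np.array(s['t'])
    return -R.T@t, R.T@d
def plane(s,u,v,z):
    o,d=ray(s,u,v); return o+d*(z-o[2])/d[2]
def proj(s,X):
    R=np.array(s['R']);t=np.array(s['t']); c=R@np.asarray(X,float)+t; a=c[:2]/c[2]; a=a*(1+s['k1']*(a@a))
    return np.array([s['fx']*a[0]+s['cx'],s['fy']*a[1]+s['cy']])
E
python3 - <<'E'
from h import *
import pickle
print(get_obs())
a=save('scene','s0.png');b=save('side','d0.png')
pickle.dump((a,b),open('c0.pkl','wb'))
E
```

```text
pics
{'clock': 0.0, 'joint_pos': array([ 1.65061210e+01,  2.05917380e+01,  6.32335314e-01, -1.95715947e-02,
       -7.01319704e+01, -1.65089784e+01]), 'qvel': array([ 0.00456549, -0.01352321,  0.03072186, -0.04678959,  0.06597724,
       -0.02060857]), 'tau': array([-8.00930356e-04, -5.82726967e+01,  2.93058443e+01,  6.99745238e+00,
        6.93249181e-03, -2.06530804e-04]), 'tool_pos': array([ 6.74811551e-01, -1.02208058e-05,  4.03709794e-01]), 'orientation': array([ 1.79907165e+02, -8.32774359e-03, -9.00095168e+01]), 'force': array([-0.57659181, -0.46460675,  0.79660731]), 'moment': array([ 0.01742704,  0.0164658 , -0.02887311]), 'gripper_force': 0.0, 'opening': 0.08751676593192766}
```

View pics/s0.png

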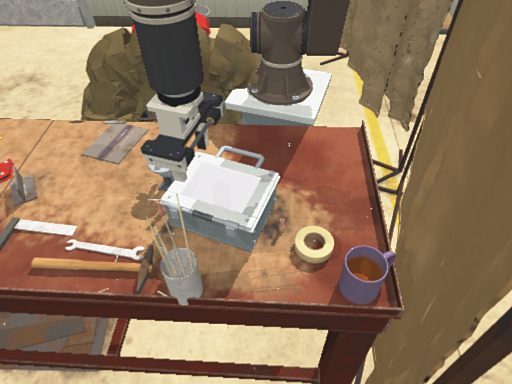

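View pics/d0.png

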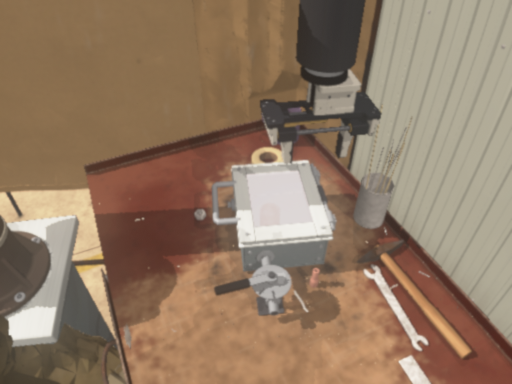

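Run:
```python
import cv2
a=cv2.imread('pics/d0.png')[160:320,195:345];cv2.imwrite('pics/d0c.png',cv2.resize(a,None,fx=3.75,fy=3.75,interpolation=2))
b=cv2.imread('pics/s0.png')[135:255,145:295];cv2.imwrite('pics/s0c.png',cv2.resize(b,None,fx=5,fy=5,interpolation=2))
```

```text
(no output)
```

View pics/d0c.png

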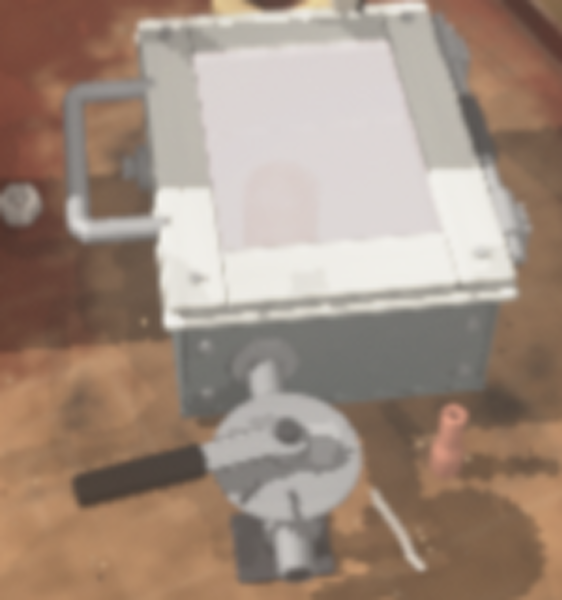

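View pics/s0c.png

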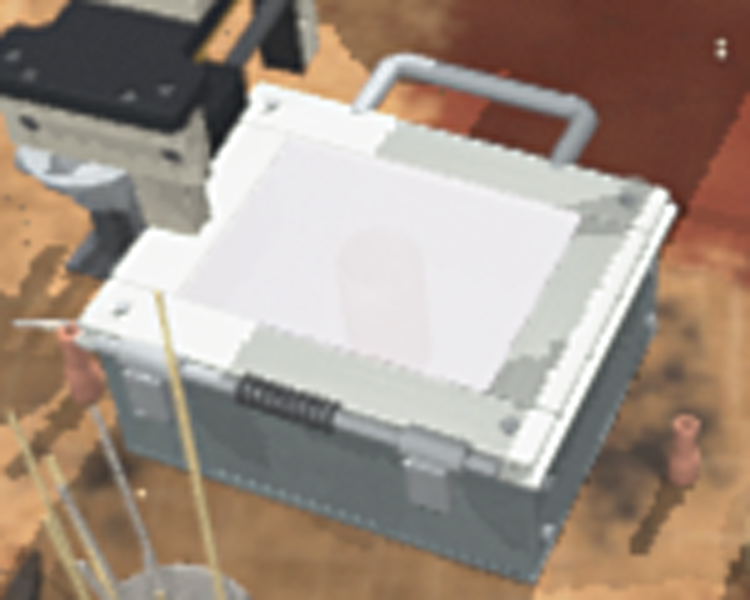

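Run:
```python
from h import *
import pickle
a,b=pickle.load(open('c0.pkl','rb'))
A=lambda x,y,z:plane(a,(x+.5)/5-.5+145,(y+.5)/5-.5+135,z)
B=lambda x,y,z:plane(b,(x+.5)/3.75-.5+195,(y+.5)/3.75-.5+160,z)
p=lambda n,v:print(n,v.round(4))
p('side barL',B(75,92,.104));p('side barR',B(77,228,.104))
p('sc barR',A(393,66,.104));p('sc barL',A(585,112,.104))
for n,x,y in [('FL',137,22),('FR',165,315),('BR',515,290),('BL',425,8)]:p('side '+n,B(x,y,.108))
for n,x,y in [('FR',258,88),('FL',675,205),('BR',80,330),('BL',540,475)]:p('sc '+n,A(x,y,.108))
p('axis',B(290,430,.103));p('grip a',B(78,490,.098));p('grip b',B(203,460,.098))
p('nut',B(20,205,.006));p('cup1 top',B(455,412,.048))
p('cup2 top',A(686,425,.04))
print(b['R'],-np.array(b['R']).T@b['t'])
```

```text
side barL [0.4905 0.0934 0.104 ]
side barR [ 0.4817 -0.014   0.104 ]
sc barR [ 0.4852 -0.0176  0.104 ]
sc barL [0.4888 0.0895 0.104 ]
side FL [0.5334 0.1461 0.108 ]
side FR [ 0.5192 -0.0836  0.108 ]
side BR [ 0.6953 -0.0979  0.108 ]
side BL [0.7099 0.1297 0.108 ]
sc FR [ 0.5264 -0.0758  0.108 ]
sc FL [0.5429 0.1528 0.108 ]
sc BR [ 0.7026 -0.0838  0.108 ]
sc BL [0.7156 0.1432 0.108 ]
axis [ 0.5676 -0.1579  0.103 ]
grip a [ 0.4668 -0.1706  0.098 ]
grip b [ 0.5255 -0.164   0.098 ]
nut [0.4494 0.1033 0.006 ]
cup1 top [ 0.6629 -0.1242  0.048 ]
cup2 top [0.6186 0.1823 0.04  ]
[[ 9.85481174e-01 -1.69784227e-01  4.15485907e-04]
 [-1.15099743e-01 -6.69870178e-01 -7.33502552e-01]
 [ 1.24815485e-01  7.22805134e-01 -6.79686570e-01]] [ 0.4739945  -0.54904349  0.67593922]
```

```bash
M="python3 -m handwheel"
$M '[[0.14,0.84,0.91,0.25,0,0,0],[0.14,0.84,0.91,0.25,0,0,0],[0.14,0.84,0.91,0.25,0,0,0],[0.14,0.84,0.91,0.25,0,0,0]]' >/dev/null
$M '[[0.14,0.84,0.91,0.25,0,0,0],[0.14,0.84,0.91,0.25,0,0,0],[0.14,0.84,0.91,0.25,0,0,0],[0.14,0.84,0.91,0.25,0,0,0]]'
$M '[[0.14,0,0,0,0,0,1],[0.14,0,0,0,0,0,1],[0.14,0,0,0,0,0,1],[0.14,0,0,0,0,0,1],[0.14,0,0,0,0,0,1]]' >/dev/null
$M '[[0.14,0,0,0,0,0,1],[0.14,0,0,0,0,0,1],[0.14,0,0,0,0,0,1],[0.14,0,0,0,0,0,1],[0.14,0,0,0,0,0,1]]' >/dev/null
$M '[[0.14,0,0,0,0,0,1],[0.14,0,0,0,0,0,1],[0.14,0,0,0,0,0,1],[0.14,0,0,0,0,0,0.8],[0.14,0,0,0,0,0,0]]'
python3 - <<'E'
from h import *
import pickle
o=get_obs(); w=save('wrist','w1.png'); d=save('side','d1.png')
pickle.dump((o,w,d),open('c1.pkl','wb')); print(o['tool_pos'],o['orientation'],o['opening'])
E
```

```text
clock: 1.1
tool_pos: [0.492, -0.1686, 0.3542]
orientation: [180.0, 0.0, -90.0]
force: [0.5, -0.7, -0.3]
opening: 0.0498
gripper_force: 0.0
clock: 2.98
tool_pos: [0.4928, -0.168, 0.3544]
orientation: [180.0, -0.0, -172.8]
force: [0.5, 0.5, -1.1]
opening: 0.0498
gripper_force: 0.0
[ 0.49284501 -0.16800218  0.35439407] [ 1.79989873e+02 -2.99750137e-02 -1.72771031e+02] 0.04975708427222565
```

View pics/w1.png

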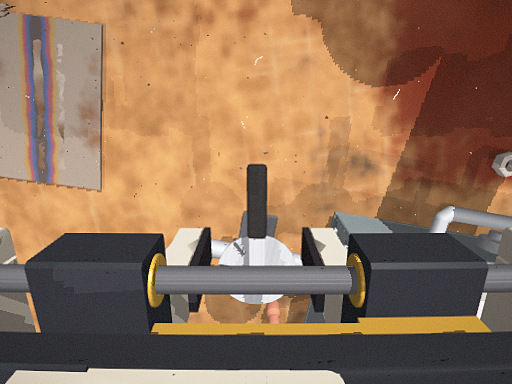

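Run:
```python
from h import *
import pickle
o,w,d=pickle.load(open('c1.pkl','rb'))
T=np.eye(4);T[:3,:3]=Ro.from_euler('xyz',o['orientation'],degrees=True).as_matrix();T[:3,3]=o['tool_pos']
M=np.linalg.inv(T@np.array(w['tool_from_camera']));w['R']=M[:3,:3];w['t']=M[:3,3]
for n,u,v,z in [('tip',257,165,.1),('root',257.5,237,.1),('axis?',256,268,.1),('barR corner',438,215,.104)]:print(n,plane(w,u,v,z).round(4))
```

```text
tip [ 0.4654 -0.1701  0.1   ]
root [ 0.5251 -0.1621  0.1   ]
axis? [ 0.5539 -0.1596  0.1   ]
barR corner [ 0.4865 -0.0219  0.104 ]
```

```bash
M="python3 -m handwheel"
$M '[[0.14,0,0.07,0.8,0,0,0],[0.14,0,0,0.8,0,0,0],[0.14,0,0,0.8,0,0,0],[0.14,0,0,0.8,0,0,0],[0.14,0,0,0.72,0,0,0]]'
$M '[[-1,0,0,0,0,0,0],[-1,0,0,0,0,0,0],[-1,0,0,0,0,0,0],[-1,0,0,0,0,0,0],[-1,0,0,0,0,0,0]]'
```

```text
clock: 3.7
tool_pos: [0.4927, -0.1663, 0.2559]
orientation: [180.0, -0.0, -172.7]
force: [-0.4, 0.5, -0.1]
opening: 0.0498
gripper_force: 0.0
clock: 4.32
tool_pos: [0.4929, -0.1664, 0.2573]
orientation: [-180.0, 0.1, -172.8]
force: [-0.9, 0.0, 4.6]
opening: 0.0155
gripper_force: 30.0
```

```bash
M="python3 -m handwheel"
$M '[[-1,-0.015,-0.3,0,0,0,-0.93],[-1,-0.015,-0.3,0,0,0,-0.93],[-1,-0.015,-0.3,0,0,0,-0.93]]'
$M '[[-1,-0.015,-0.3,0,0,0,-0.93],[-1,-0.015,-0.3,0,0,0,-0.93],[-1,-0.015,-0.3,0,0,0,-0.93],[-1,0,0,0,0,0,0]]'
```

```text
clock: 4.7
tool_pos: [0.4989, -0.1881, 0.2572]
orientation: [-180.0, 0.0, -155.9]
force: [-0.7, 2.6, 5.0]
opening: 0.0156
gripper_force: 30.0
clock: 5.2
tool_pos: [0.511, -0.2069, 0.2572]
orientation: [-180.0, 0.0, -139.2]
force: [-2.8, 2.6, 7.0]
opening: 0.0156
gripper_force: 30.2
```

```bash
M="python3 -m handwheel"
$M '[[0.1,0,0,0,0,0,0],[0.1,0,0,0,0,0,0],[0.1,0,0,0,0,0,0]]' 
$M '[[0.1,0,0,-0.8,0,0,0],[0.1,0,0,-1,0,0,0],[0.1,0,0,-1,0,0,0],[0.1,0,0,-1,0,0,0],[0.1,0,0,0,0,0,0]]'
python3 - <<'E'
from h import *
import pickle
o=get_obs(); w=snapshot('wrist');d=snapshot('side')
pickle.dump((o,w,d),open('c2.pkl','wb')); print(o['tool_pos'],o['orientation'],o['opening'])
a=d['color'][160:320,195:345,::-1]
a=cv2.resize(a,(450,480),interpolation=2);b=cv2.resize(w['color'][:,:,::-1],None,fx=.66,fy=.66)
c=np.zeros((480,800,3),np.uint8);c[:,:450]=a;c[:b.shape[0],455:455+b.shape[1]]=b
cv2.imwrite('pics/m2.png',c)
E
```

```text
clock: 5.58
tool_pos: [0.5108, -0.2068, 0.2566]
orientation: [180.0, -0.0, -139.3]
force: [0.7, 0.1, 1.0]
opening: 0.0401
gripper_force: 0.0
clock: 6.2
tool_pos: [0.5114, -0.207, 0.3537]
orientation: [-179.8, 0.1, -139.3]
force: [-0.0, -0.3, -0.5]
opening: 0.0478
gripper_force: 0.0
[ 0.5113713  -0.20697917  0.3537085 ] [-1.79832526e+02  1.47866392e-01 -1.39307908e+02] 0.0478164055335711
```

View pics/m2.png

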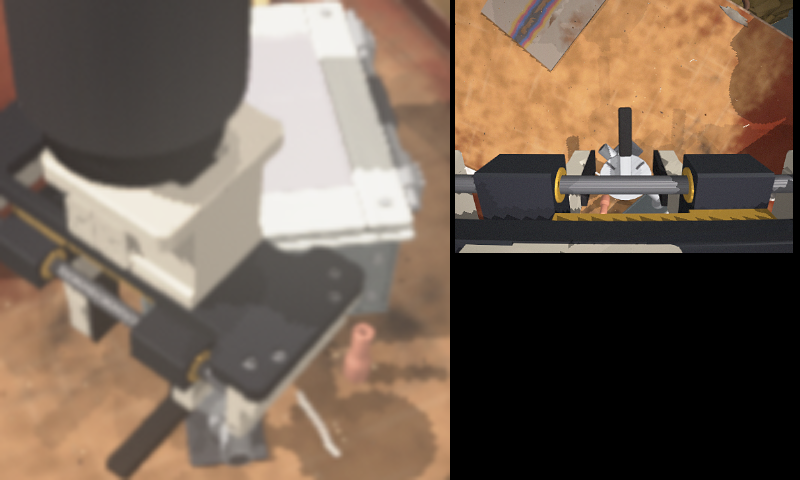

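```bash
M="python3 -m handwheel"
$M '[[-0.39,0,0,0,0,0,-0.95],[-0.39,0,0,0,0,0,-0.95],[-0.39,0,0,0,0,0,-0.95],[-0.39,0,0,0,0,0,-0.95]]' >/dev/null
$M '[[-0.39,0,0,0,0,0,-0.95],[-0.39,0,0,0,0,0,-0.95],[-0.39,0,0,0,0,0,-0.95],[-0.39,0,0,0,0,0,-0.95]]' 
$M '[[-0.39,-0.97,0.16,0,0,0,0],[-0.39,-0.97,0.16,0,0,0,0],[-0.39,-0.97,0.16,0,0,0,0],[-0.39,-0.97,0.16,0,0,0,0],[-0.39,-0.97,0.16,0,0,0,0]]' >/dev/null
$M '[[-0.39,-0.97,0.16,0,0,0,0],[-0.39,-0.97,0.16,0,0,0,0],[-0.39,-0.97,0.16,0,0,0,0],[-0.39,-0.97,0.16,0,0,0,0],[-0.39,-0.97,0.16,0,0,0,0]]'
$M '[[-0.39,0,0,0,0,0,0]]' >/dev/null
python3 - <<'E'
from h import *
import pickle
o=get_obs(); w=save('wrist','w3.png');d=snapshot('side')
pickle.dump((o,w,d),open('c3.pkl','wb')); print(o['tool_pos'],o['orientation'],o['opening'])
c=cv2.resize(w['color'][:,:,::-1],(400,300));a=cv2.resize(d['color'][150:330,180:345,::-1],(396,432),interpolation=2)
m=np.zeros((432,800,3),np.uint8);m[:300,:400]=c;m[:,404:]=a
cv2.imwrite('pics/m3.png',m)
E
```

```text
clock: 7.3
tool_pos: [0.5105, -0.2068, 0.3504]
orientation: [179.9, 0.0, -93.5]
force: [1.0, -0.4, 0.2]
opening: 0.0266
gripper_force: 0.0
clock: 8.55
tool_pos: [0.4862, 0.0384, 0.3506]
orientation: [179.9, -0.0, -93.7]
force: [0.0, -0.2, -0.2]
opening: 0.0268
gripper_force: 0.0
[0.48635452 0.03874716 0.35072107] [ 1.79918123e+02 -3.32321299e-02 -9.36118054e+01] 0.02658158675171381
```

View pics/m3.png

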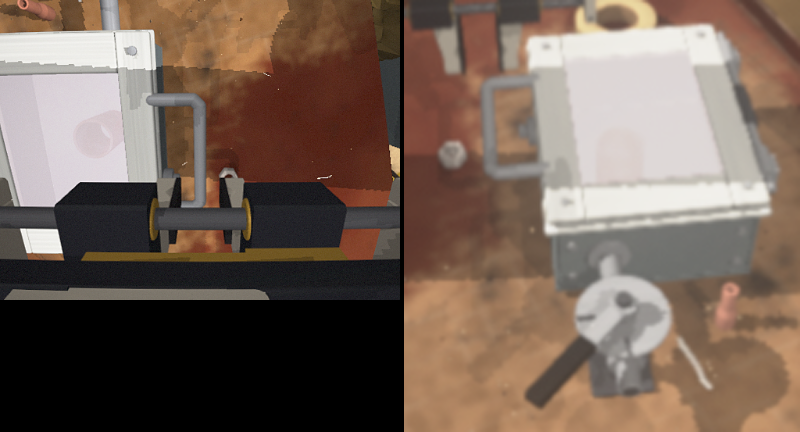

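Run:
```python
from h import *
import pickle
o,w,d=pickle.load(open('c3.pkl','rb'))
T=np.eye(4);T[:3,:3]=Ro.from_euler('xyz',o['orientation'],degrees=True).as_matrix();T[:3,3]=o['tool_pos']
M=np.linalg.inv(T@np.array(w['tool_from_camera']));w['R']=M[:3,:3];w['t']=M[:3,3]
k=1.28
for n,u,v,z in [('barR',200,100,.104),('barL',199.5,204,.104),('hatchFR',156,32,.108)]:
  X=plane(w,u*k,v*k,z);print(n,X.round(4),(np.linalg.inv(T)@np.r_[X,1]).round(4)[:3])
# lever
B=lambda x,y,z:plane(d,(x+.5)/2.4-.5+180,(y+.5)/2.4-.5+150,z)
a,b=B(626,299,.103)*0+B(626-404,299,.103),B(532-404,400,.099)
c=B(590-404,342,.099)
print(a,b,c,np.degrees(np.arctan2(*(b-c)[1::-1])))
```

```text
barR [ 0.4826 -0.0169  0.104 ] [ 5.570e-02 -1.000e-04  2.468e-01]
barL [0.4898 0.0896 0.104 ] [-0.0511 -0.0006  0.2467]
hatchFR [ 0.5158 -0.076   0.108 ] [ 0.1125 -0.0369  0.2427]
[ 0.56799471 -0.15791438  0.103     ] [ 0.49011228 -0.22527385  0.099     ] [ 0.5363957  -0.18684709  0.099     ] -140.29888434978508
```

```bash
M="python3 -m handwheel"
$M '[[-0.5,0.05,0,0.88,0,0,0],[-0.5,0.05,0,0.88,0,0,0],[-0.5,0,0,0.88,0,0,0],[-0.5,0,0,0.88,0,0,0],[-0.5,0,0,0,0,0,0]]'
$M '[[-1,0,0,0,0,0,0],[-1,0,0,0,0,0,0],[-1,0,0,0,0,0,0],[-1,0,0,0,0,0,0]]'
python3 -c "
import numpy as np
a=np.arange(0,1.2,.08);print(np.c_[a[1:],-9*(np.cos(a[:-1])-np.cos(a[1:])),-9*np.diff(np.sin(a))].round(2))"
```

```text
clock: 9.4
tool_pos: [0.4858, 0.0342, 0.2621]
orientation: [179.8, -0.1, -93.8]
force: [-0.2, -1.0, 1.0]
opening: 0.0219
gripper_force: 0.0
clock: 9.9
tool_pos: [0.4862, 0.0351, 0.264]
orientation: [180.0, -0.0, -93.7]
force: [-4.7, -1.1, 4.0]
opening: 0.0112
gripper_force: 30.0
[[ 0.08 -0.03 -0.72]
 [ 0.16 -0.09 -0.71]
 [ 0.24 -0.14 -0.71]
 [ 0.32 -0.2  -0.69]
 [ 0.4  -0.25 -0.67]
 [ 0.48 -0.31 -0.65]
 [ 0.56 -0.36 -0.62]
 [ 0.64 -0.41 -0.59]
 [ 0.72 -0.45 -0.56]
 [ 0.8  -0.5  -0.52]
 [ 0.88 -0.54 -0.48]
 [ 0.96 -0.57 -0.44]
 [ 1.04 -0.61 -0.39]
 [ 1.12 -0.63 -0.34]]
```

```bash
M="python3 -m handwheel"
$M '[[-1,0,-0.03,-0.72,0,0,0],[-1,0,-0.09,-0.71,0,0,0],[-1,0,-0.14,-0.71,0,0,0]]'
$M '[[-1,0,-0.2,-0.69,0,0,0],[-1,0,-0.25,-0.67,0,0,0],[-1,0,0,0,0,0,0]]'
```

```text
clock: 10.28
tool_pos: [0.4924, 0.0347, 0.3171]
orientation: [179.9, -0.0, -93.7]
force: [-2.2, 0.2, -2.3]
opening: 0.011
gripper_force: 30.0
clock: 10.65
tool_pos: [0.5032, 0.034, 0.3516]
orientation: [179.9, 0.0, -93.8]
force: [-9.4, 1.6, 1.7]
opening: 0.011
gripper_force: 30.0
```

```bash
M="python3 -m handwheel"
$M '[[-1,0,-0.27,-0.65,0,0,0],[-1,0,-0.34,-0.62,0,0,0],[-1,0,-0.39,-0.59,0,0,0]]'
$M '[[-1,0,-0.45,-0.56,0,0,0],[-1,0,-0.5,-0.52,0,0,0],[-1,0,-0.54,-0.48,0,0,0]]'
$M '[[-1,0,-0.57,-0.44,0,0,0],[-1,0,-0.61,-0.39,0,0,0],[-1,0,0,0,0,0,0]]'
```

```text
clock: 11.02
tool_pos: [0.528, 0.0326, 0.3977]
orientation: [179.8, 0.0, -93.7]
force: [-8.5, 4.2, 2.7]
opening: 0.0108
gripper_force: 30.0
clock: 11.4
tool_pos: [0.5648, 0.0303, 0.4386]
orientation: [179.8, 0.0, -93.7]
force: [-13.9, 5.5, 13.9]
opening: 0.011
gripper_force: 30.0
clock: 11.78
tool_pos: [0.5965, 0.0284, 0.4609]
orientation: [-179.7, 0.1, -93.7]
force: [-8.4, 3.8, 15.1]
opening: 0.0109
gripper_force: 30.0
```

```bash
M="python3 -m handwheel"
$M '[[-1,0,-0.43,-0.32,0,0,0],[-1,0,0,0,0,0,0],[-1,0,0,0,0,0,0]]'
python3 - <<'E'
from h import *
d=snapshot('side');s=snapshot('scene')
cv2.imwrite('pics/m4.png',np.hstack([cv2.resize(x['color'][:,:,::-1],(400,300)) for x in (d,s)]))
E
```

```text
clock: 12.15
tool_pos: [0.6069, 0.0277, 0.4666]
orientation: [-179.9, 0.0, -93.7]
force: [-3.4, 4.1, 6.6]
opening: 0.0112
gripper_force: 30.0
```

View pics/m4.png

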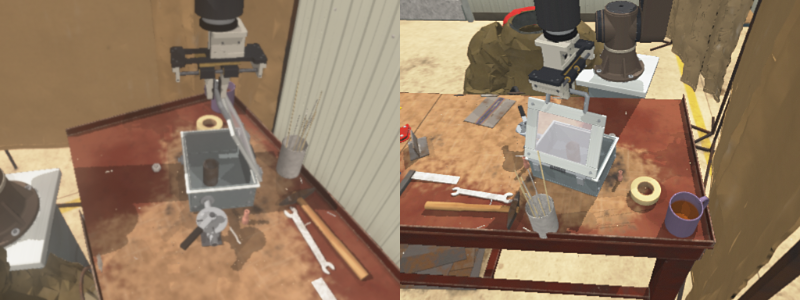

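```bash
M="python3 -m handwheel"
$M '[[-1,0,0.63,0.35,0,0,0],[-1,0,0.6,0.4,0,0,0],[-1,0,0.56,0.45,0,0,0]]'
$M '[[-1,0,0.53,0.49,0,0,0],[-1,0,0.49,0.53,0,0,0],[-1,0,0,0,0,0,0],[-1,0,0,0,0,0,0],[-1,0,0,0,0,0,0]]'
python3 - <<'E'
from h import *
d=snapshot('side');s=snapshot('scene')
cv2.imwrite('pics/m5.png',np.hstack([cv2.resize(x['color'][:,:,::-1],(400,300)) for x in (d,s)]))
E
```

```text
clock: 12.62
tool_pos: [0.5622, 0.0304, 0.436]
orientation: [-179.8, 0.0, -93.7]
force: [1.2, -0.0, 0.9]
opening: 0.011
gripper_force: 30.0
clock: 13.25
tool_pos: [0.5372, 0.0321, 0.4103]
orientation: [-179.9, 0.0, -93.7]
force: [3.5, 0.2, -3.2]
opening: 0.0114
gripper_force: 30.0
```

View pics/m5.png

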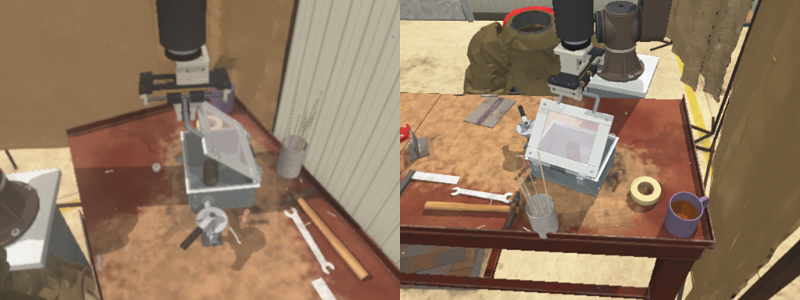

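```bash
python3 -c "
from plant import *
print(close_job())"
```

```text
the job is handed in; nothing more can be done
None
```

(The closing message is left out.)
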